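# Sweep the counted white caps into the tray's trough and shut the lid

## Task

Finish the cap count on the counting tray: with closed fingers sweep the four white caps across the deck into the trough, leaving the black one behind on the deck, then push the trough's clear lid over until it is fully shut on them. Only slide the caps, never pinch, press down on or lift them, and leave the vials and the jar standing where they are.

Things in the scene. Friction and masses are not known exactly. Their poses are not given: they have to be found in the camera images.
- tray: slate-blue counting tray, 219 (x) by 190 (y) by 42 mm high, standing fast; origin at the middle of its underside, z up. Its flat deck, 26 mm above the bench, spans x -104..104 and y -95..+40 mm; 4 mm thick walls rise 15 mm above the deck behind (y -95) and 13 mm at both ends (x -104, +104). On the +y side the deck drops into the trough: sweep the caps towards tray +y
- deck_edge (a point): middle of the deck's edge at the trough, on the deck's surface (tray x 0, y +40 mm, 26 mm above the bench); the edge runs straight along the tray's x; axes as the tray's
- trough_floor (a point): middle of the trough's floor, 5 mm above the bench. The trough is as long as the deck (208 mm) and 44 mm wide (tray y +40..+84 mm); its outer wall is 4 mm thick, its top 39 mm above the bench
- lid (a joint): angle of the trough's clear lid (206 by 47 mm, 40 g): 0 = shut flat over the trough, 2.2 = fully open. Hinged along tray x at tray y +88 mm, 40 mm above the bench; it starts open at 1.75 to 2.15, leaning away from the deck. A stiff hinge holds it where it is left above about 1.0; pushed over towards the deck to less than about 0.8 it falls shut
- lid_edge (a point): middle of the lid's free edge, 47 mm from the hinge line, where the orange thumb tab (40 mm wide) begins, which stands out 12 mm further; an orange bead runs along the edge and a 12 mm lip is turned down on the inner side. Its axes turn with the lid (x along the edge)
- white_cap_1: a white plastic screw cap lying open side down on the tray's deck: a disc 24 mm across and 11 mm high, 10 to 17 g, slides freely; origin at its centre, half-way up. It tips into the trough once its centre is a few mm past the deck's edge
- white_cap_2: a white plastic screw cap lying open side down on the tray's deck: a disc 24 mm across and 11 mm high, 10 to 17 g, slides freely; origin at its centre, half-way up. It tips into the trough once its centre is a few mm past the deck's edge
- white_cap_3: a white plastic screw cap lying open side down on the tray's deck: a disc 24 mm across and 11 mm high, 10 to 17 g, slides freely; origin at its centre, half-way up. It tips into the trough once its centre is a few mm past the deck's edge
- white_cap_4: a white plastic screw cap lying open side down on the tray's deck: a disc 24 mm across and 11 mm high, 10 to 17 g, slides freely; origin at its centre, half-way up. It tips into the trough once its centre is a few mm past the deck's edge
- black_cap: a black plastic screw cap lying open side down on the tray's deck: a disc 24 mm across and 11 mm high, 10 to 17 g, slides freely; origin at its centre, half-way up. It tips into the trough once its centre is a few mm past the deck's edge
- white_vial_mid (a point): centre of a small white-capped glass vial, 23 mm across, 50 mm high, standing loose on the bench beyond the trough; to be left alone
- black_vial_mid (a point): centre of a small black-capped glass vial, 23 mm across, 50 mm high, standing loose on the bench beyond the trough; to be left alone
- sample_jar_mid (a point): centre of a clear jar with a yellow lid, 47 mm across, 80 mm high, standing loose on the bench behind the tray (its -y side); to be left alone

How it is judged:
On the way, in this order (a step that is already met when the one before it is completed fails the run):
1. all four white caps lie in the trough, the lid still open (x of white_cap_1 in the frame of tray between -0.104 and 0.104 m and y of white_cap_1 in the frame of tray between 0.043 and 0.084 m and z of white_cap_1 in the frame of tray between 0.004 and 0.034 m and x of white_cap_2 in the frame of tray between -0.104 and 0.104 m and y of white_cap_2 in the frame of tray between 0.043 and 0.084 m and z of white_cap_2 in the frame of tray between 0.004 and 0.034 m and x of white_cap_3 in the frame of tray between -0.104 and 0.104 m and y of white_cap_3 in the frame of tray between 0.043 and 0.084 m and z of white_cap_3 in the frame of tray between 0.004 and 0.034 m and x of white_cap_4 in the frame of tray between -0.104 and 0.104 m and y of white_cap_4 in the frame of tray between 0.043 and 0.084 m and z of white_cap_4 in the frame of tray between 0.004 and 0.034 m and value of joint lid above 0.6 rad), for 0.2 s.
2. the lid is shut over the trough (value of joint lid below 0.06 rad), for 0.2 s.
At the end, for the whole second after the job is handed in: All four white caps are in the trough (each centre between the deck's edge and the outer wall, below the lid), the lid is shut to within 0.06 rad, and the black cap is still on the deck (its centre not past the edge) (x of white_cap_1 in the frame of tray between -0.104 and 0.104 m and y of white_cap_1 in the frame of tray between 0.043 and 0.084 m and z of white_cap_1 in the frame of tray between 0.004 and 0.034 m and x of white_cap_2 in the frame of tray between -0.104 and 0.104 m and y of white_cap_2 in the frame of tray between 0.043 and 0.084 m and z of white_cap_2 in the frame of tray between 0.004 and 0.034 m and x of white_cap_3 in the frame of tray between -0.104 and 0.104 m and y of white_cap_3 in the frame of tray between 0.043 and 0.084 m and z of white_cap_3 in the frame of tray between 0.004 and 0.034 m and x of white_cap_4 in the frame of tray between -0.104 and 0.104 m and y of white_cap_4 in the frame of tray between 0.043 and 0.084 m and z of white_cap_4 in the frame of tray between 0.004 and 0.034 m and x of black_cap in the frame of tray between -0.104 and 0.104 m and y of black_cap in the frame of tray between -0.095 and 0.04 m and z of black_cap in the frame of tray between 0.028 and 0.045 m and value of joint lid below 0.06 rad); the robot touches nothing.
It fails at once if a cap was lifted (its centre rose 18 mm or more above its rest on the deck) (height (world z) of any of white_cap_1, white_cap_2, white_cap_3, white_cap_4, black_cap above 0.05 m).
It fails at once if a cap was pinched or pressed hard (over 15 N from the fingers) (contact force between the fingers and white_cap_1 above 15 N or contact force between the fingers and white_cap_2 above 15 N or contact force between the fingers and white_cap_3 above 15 N or contact force between the fingers and white_cap_4 above 15 N or contact force between the fingers and black_cap above 15 N).
It fails at once if a vial or the jar was moved more than 25 mm or knocked over (distance of any of white_vial_mid, black_vial_mid, sample_jar_mid from where it was at the start of the episode above 0.025 m or angle between any of white_vial_mid, black_vial_mid, sample_jar_mid's own z axis and vertical above 0.5 rad).
It also fails if it takes over 61 s, if anything falls off the work surface, if the arm or the gripper's body presses on something with over 40 N, if the wrist force passes 120 N, or if a joint passes its speed limit or range.

## Robot

A 7-joint arm with a two-finger parallel gripper is mounted at the origin on a cart in front of the work surface, level with it; the furniture and walls round the work are solid. World frame = base frame: x ahead of the robot, y to its left, z up, the work surface at z = 0. Lengths are in m, angles in rad, forces in N, time in s.
With the tool pointing down it reaches from about 0.425 to 0.925 m from the base axis. Payload 6.8 kg.
Tool frame: the origin (TCP) lies between the finger pads; the fingertips stand r.tip_extent ahead of it and the grasp point (between the pads) lies 5 mm behind it (r.tip_extent is the distance from the TCP to the fingertips, in m); y points along the fingers, x is the direction in which the jaws open and shut, and the axes are right-handed (so a half turn about y gives the same grasp; the last joint's range is limited). The gripper opens to 85 mm and grips with 20 to 120 N. Pads are 22 mm wide; open, the fingers measure 114 mm over their backs; the gripper's body (76 mm by 85 mm) begins 54 mm behind the grasp point. The pads swing forward as they close: fully open they stand 13 mm farther back than shut.
Start: joints at [1.082, 0.477, 0.022, 1.555, -0.011, 1.109, -0.083], TCP at [0.251, -0.627, 0.245] pointing down, gripper open.
Joint ranges: [-2.96, 2.96], [-0.34, 2.1], [-1.41, 1.46], [0.24, 2.44], [-1.37, 4.51], [0.17, 1.92], [-2.96, 2.96]. Speed limits (rad/s): [2.39, 2.39, 3.14, 3.14, 3.14, 3.14, 3.14].

## Interface

Orientations are given as a rotation vector (axis times angle).
In Python, from bench import r gives the robot as it stands.
- The arm moves only by the tool send_rows, never from a script. Its argument "plan" is a list of rows, each a list of 5 numbers: the shift along the tool's x, y, z in cm, then the turn about the tool's y in degrees, then the opening, from 0 (shut) to 1 (fully open). In form: [[dx, dy, dz, spin, grip], ...]. A call has 1 to 12 rows; each row shifts and turns the commanded pose from where the row before left it, along the tool's axes as they then stand; what a row does not reach is not made up. A row lasts 1/8 s, in which the tool goes at most 62.5 mm and 10.7 degrees, less where a joint would pass 70% of its speed; a pose out of reach is approached as far as the arm can. A call is refused whole if a number of a shift passes 6.25 or a number of a turn 10.7, either way. A call with a gripper value outside its range is refused whole. The fingers move at their own pace and stop on an object; "force" is the grip in N (left out, the last holds). Time passes only in rows, so rows that do not move let the fingers close. It gives the time, the measured TCP pose, the force and the opening at its end, in the units of the state.
- r.get_obs(): the state, without advancing time (a new reading comes with each control period).
- r.grab_frame(name): name is "scene" or "top"; returns a dict with "image" (384x512x3 uint8, red, green, blue), "camera_matrix" (3x3 intrinsics, pixels), "cam_to_world" (4x4, takes a point from camera to world coordinates). Camera axes: x right, y down, z forward; pixel columns grow to the right and rows downward; lengths in m; the calibration is good to about 2 mm. A picture is of the moment at which its call begins. There is no depth.
- r.hand_in(): hands the job in, once; it reports no verdict.
Trained networks look in the newest picture that a camera, given by its name, has taken for a name from the list of things; names that differ only in an ending like _2 or _b are one class to them, and where a whole thing is asked for, a point or a joint stands for the part that bears it (a point fixed in the world has none). Each returns a list of dicts, best first, with "p" (0 to 1); they miss things now and then, are a little off and sometimes report something else, mostly with a low value. They report only what shows in the picture. A call takes as long as a camera call.
- r.recognise(camera, target): "rect" ([left, top, right, bottom] in pixels, round what is visible of it).
The state is a dict: "clock": time; "joints": joint angles; "qvel": joint speeds; "tau": joint torques, N m; "tcp_pos": TCP position; "orientation": TCP orientation; "contact_force": force on the tool from outside, world axes, zero at the start; "moment": the same for the moment, N m; "grip_width": finger opening in m.
Only numpy, scipy, OpenCV 4.12 (cv2) and the standard library are available. Lean on these libraries where they do the work, as an engineer would, in place of code of your own. Each camera call takes 0.05 s, during which the arm holds its last target.

## Working session

There is one attempt and no reset: what is moved stays moved. The work goes in short steps, Python scripts to look and compute and a tool call to move; the robot and the scene stay as the last step left them, time stands still between calls to the robot, and variables do not carry over. Pictures are saved under pics/ and viewed, and the job is handed in when it is done.

Besides the shell and the picture viewer there is one more tool, called after ">>>" in YAML: its name, and indented under it one key for each argument. send_rows: Moves the arm, as the interface text tells. Its arguments: {"type":"object","properties":{"plan":{"type":"array","items":{"type":"array","items":{"type":"number"}}},"force":{"type":"number"}},"required":["plan"]}

```bash
mkdir -p pics; ls
python3 - <<'E'
from bench import r
import cv2,numpy as np
np.set_printoptions(precision=4,suppress=True)
o=r.get_obs()
for k,v in o.items(): print(k,v)
print(r.tip_extent)
for c in ("scene","top"):
    f=r.grab_frame(c); cv2.imwrite(f"pics/{c}0.png",f["image"][:,:,::-1])
    print(c,f["camera_matrix"],f["cam_to_world"])
    for t in ("tray","white_cap_1","black_cap","deck_edge","lid","lid_edge","white_vial_mid","black_vial_mid","sample_jar_mid","trough_floor"):
        try: print(t,[(round(d["p"],2),np.round(d["rect"],1).tolist()) for d in r.recognise(c,t)])
        except Exception as e: print(t,e)
E
```

```text
pics
clock 0.0
joints [ 1.0819  0.4778  0.0223  1.5565 -0.0115  1.1093 -0.0831]
qvel [-0.0017 -0.0004 -0.0012  0.001  -0.001  -0.0003 -0.0014]
tau [ -0.0012 -59.646    1.6071 -28.1201   0.0125   0.0094   0.    ]
tcp_pos [ 0.2507 -0.6261  0.2443]
orientation [-1.3647  0.9254 -0.9228]
contact_force [-0.5248  0.3575  0.0042]
moment [-0.005   0.0209 -0.0351]
grip_width 0.0852283125931395
0.014
scene [[415.9151   0.     258.2664]
 [  0.     415.9151 194.2602]
 [  0.       0.       1.    ]] [[-0.8693 -0.3122  0.3833  0.1816]
 [-0.4943  0.5611 -0.6639  0.4513]
 [-0.0077 -0.7666 -0.6421  0.6436]
 [ 0.      0.      0.      1.    ]]
tray [(0.68, [193.5, 154.7, 322.5, 242.1])]
white_cap_1 [(0.56, [285.3, 197.3, 291.9, 209.2]), (0.48, [258.9, 189.0, 265.4, 195.7]), (0.46, [246.3, 179.9, 259.6, 187.9])]
black_cap []
deck_edge [(0.74, [194.1, 152.5, 320.4, 242.9])]
lid [(0.79, [194.5, 180.6, 277.2, 229.0])]
lid_edge [(0.73, [194.9, 177.6, 278.6, 230.2])]
white_vial_mid [(0.49, [241.9, 252.1, 258.0, 278.1])]
black_vial_mid [(0.68, [223.0, 244.1, 228.6, 266.0])]
sample_jar_mid [(0.76, [319.5, 154.4,
[... 329 characters left out ...]
.6, 326.2, 219.8])]
white_cap_1 [(0.58, [289.3, 148.2, 302.6, 162.1]), (0.55, [226.7, 114.5, 243.5, 213.9]), (0.53, [278.9, 132.9, 289.2, 145.5]), (0.46, [279.1, 163.7, 286.4, 176.7])]
black_cap [(0.62, [289.5, 182.2, 300.9, 191.7])]
deck_edge [(0.62, [230.9, 113.5, 331.0, 228.6])]
lid [(0.84, [227.9, 116.9, 244.7, 210.1])]
lid_edge [(0.93, [225.5, 115.7, 246.2, 213.2])]
white_vial_mid [(0.26, [231.8, 113.8, 329.0, 227.1])]
black_vial_mid [(0.49, [191.6, 182.8, 205.0, 193.4]), (0.49, [280.9, 134.8, 285.9, 140.7])]
sample_jar_mid [(0.78, [334.9, 208.7, 365.6, 238.0]), (0.7, [187.9, 207.4, 202.2, 213.1])]
trough_floor [(0.64, [229.7, 114.5, 331.5, 226.6]), (0.31, [192.8, 183.2, 204.2, 192.9])]
```

Run:
```python
import cv2
a=cv2.imread("pics/top0.png")[90:260,165:385]; cv2.imwrite("pics/top0z.png",cv2.resize(a,None,fx=3.5,fy=3.5,interpolation=cv2.INTER_CUBIC))
a=cv2.imread("pics/scene0.png")[130:300,180:360]; cv2.imwrite("pics/scene0z.png",cv2.resize(a,None,fx=3.5,fy=3.5,interpolation=cv2.INTER_CUBIC))
```

```text
(no output)
```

View pics/top0z.png

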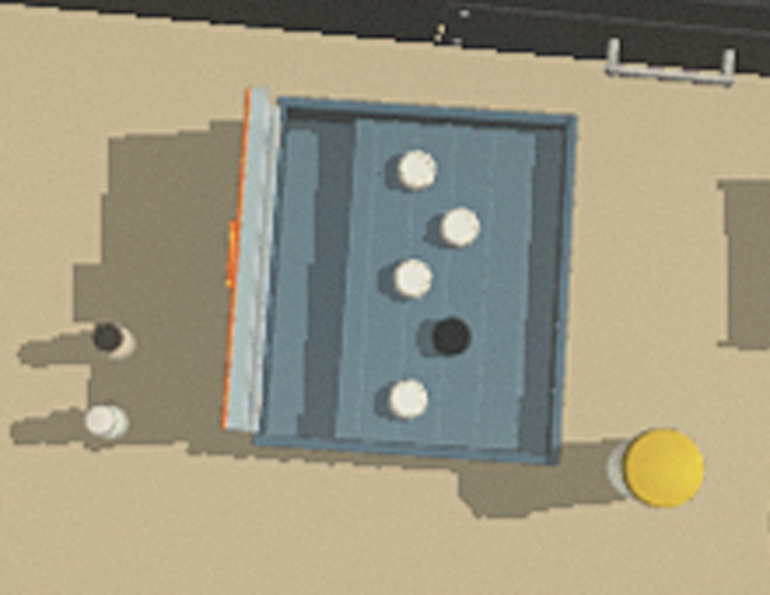

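View pics/scene0z.png

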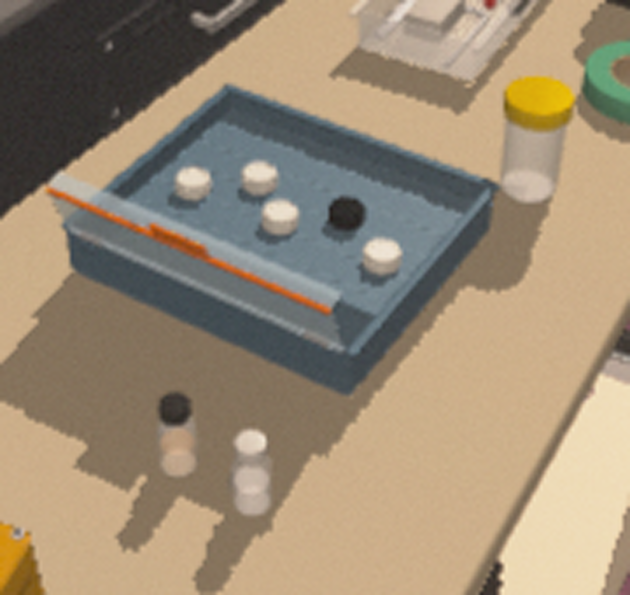

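View pics/top0.png

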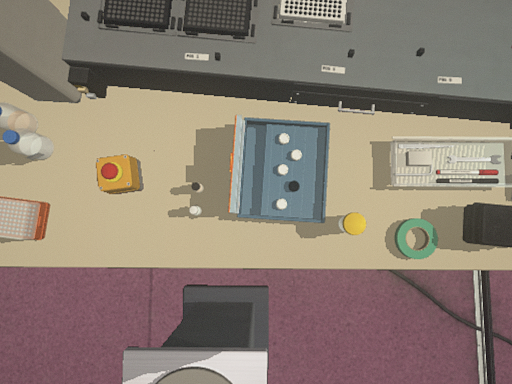

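The top view shows the tray at px (229..330, 115..228), with its trough and opened lid on the left (world +y). Four white caps are at about (284,138), (296,155), (283,169) and (281,204), and the black cap is at (294,186). The vials are left of the trough and the jar is at lower right. Next I'll turn these into positions.

```bash
cat > h.py <<'E'
import numpy as np,cv2
np.set_printoptions(precision=4,suppress=True)
def ray(f,uv,z):
    K=f["camera_matrix"];T=f["cam_to_world"]
    d=T[:3,:3]@np.linalg.solve(K,[uv[0],uv[1],1.]);o=T[:3,3]
    return o+d*(z-o[2])/d[2]
def proj(f,p):
    K=f["camera_matrix"];T=f["cam_to_world"]
    c=T[:3,:3].T@(np.asarray(p)-T[:3,3]);q=K@c;return q[:2]/q[2]
def blobs(f,kind,box):
    im=f["image"].astype(int);l,t,rr,b=box
    s=im[t:b,l:rr];mx=s.max(2);mn=s.min(2)
    m=(mn>165) if kind=="w" else (mx<62)
    n,lab,st,ce=cv2.connectedComponentsWithStats(m.astype(np.uint8))
    return [(ce[i]+[l,t],st[i,4]) for i in range(1,n) if st[i,4]>25]
E
python3 - <<'E'
from h import *
from bench import r
from scipy.optimize import least_squares
f=r.grab_frame("top");g=r.grab_frame("scene")
# zoom corners -> px (pixel centre conv)
Z=lambda u,v,ox,oy:((u+.5)/3.5-.5+ox,(v+.5)/3.5-.5+oy)
top=[Z(*p,165,90) for p in [(278,97),(576,116),(557,465),(255,444)]]
sc=[Z(*p,180,130) for p in [(228,86),(492,186),(349,358)]]
L=np.array([(.1095,.09,.039),(.1095,-.1,.041),(-.1095,-.1,.041),(-.1095,.09,.039)])
loc_t=np.array([(.108,.088,.039),(.108,-.099,.0405),(-.108,-.099,.0405),(-.108,.088,.039)])
loc_s=loc_t[[1,2,3]]
def w(p,l): c,s=np.cos(p[2]),np.sin(p[2]);return np.array([p[0]+c*l[0]-s*l[1],p[1]+s*l[0]+c*l[1],l[2]])
def res(p,which):
    o=[]
    if 't' in which:
        for a,l in zip(top,loc_t):o+=list(proj(f,w(p,l))-a)
    if 's' in which:
        for a,l in zip(sc,loc_s):o+=list(proj(g,w(p,l))-a)
    return np.array(o)
for wh in ('t','s','ts'):
    q=least_squares(res,[.55,-.2,0],args=(wh,));print(wh,q.x,np.degrees(q.x[2]),np.round(q.fun,1))
p=q.x
def tl(P):
    c,s=np.cos(p[2]),np.sin(p[2]);d=P[:2]-p[:2];return np.array([c*d[0]+s*d[1],-s*d[0]+c*d[1]])*1000
for nm,F,box in (("top",f,(255,120,325,222)),("scene",g,(215,170,305,215))):
  for k in "wb":
    for c,a in blobs(F,k,box):
        print(nm,k,c,a,'tray mm',tl(ray(F,c,.034 if nm=="scene" else .037)))
for nm,uv,z in (("blackvial",Z(108,338,165,90),.05),("whitevial",Z(100,421,165,90),.05),("jar",Z(663,467,165,90),.08),("cabinet",Z(580,70,165,90),.0),("handle",Z(670,73,165,90),.1)):
    P=ray(f,uv,z);print(nm,P,tl(P))
# lid edge top view angle
print(proj(f,w(p,(0,.088,.04))))
for a in (1.75,1.85,1.95,2.05,2.15):
    e=[w(p,(x,.088-.047*np.cos(a),.04+.047*np.sin(a))) for x in (.103,-.103)]
    print(a,[proj(f,x) for x in e],[proj(g,x) for x in e])
print("meas",Z(249,88,165,90),Z(224,428,165,90),Z(48,189,180,130),Z(331,310,180,130))
E
```

```text
t [ 0.5498 -0.1888 -0.0599] -3.432443101576333 [ 0.5  1.1 -0.4  0.9 -0.1 -1.1  0.1 -0.8]
s [ 0.5487 -0.1865 -0.0638] -3.6568066249764226 [-0.3  0.4  0.5  0.3 -0.2 -0.5]
ts [ 0.5496 -0.1882 -0.0621] -3.5604692489185403 [ 0.3  1.1 -0.6  1.1 -0.5 -0.9 -0.2 -0.8 -0.3 -0.   0.4 -0.3 -0.  -1.2]
top w [283.9024 137.7073] 82 tray mm [71.146  -2.3539]
top w [296.3333 154.1667] 84 tray mm [ 36.1844 -32.0683]
top w [282.575  168.9125] 80 tray mm [ 1.3416 -3.8564]
top w [281.4767 203.4767] 86 tray mm [-74.7997  -6.3072]
top b [293.2879 185.7727] 66 tray mm [-34.254 -29.657]
scene w [253.725 178.675] 40 tray mm [ 36.2046 -33.7761]
scene w [234.8718 180.1026] 39 tray mm [70.9545 -4.9643]
scene w [259.6957 189.7391] 46 tray mm [ 1.4456 -6.4962]
scene w [288.8302 200.8302] 53 tray mm [-74.827   -8.8346]
scene b [278.44   190.8667] 75 tray mm [-37.1525 -26.3535]
blackvial [ 0.51   -0.0033  0.05  ] [-51.0252 182.1253]
whitevial [0.4587 0.0006 0.05  ] [-102.4201  182.7903]
jar [ 0.4328 -0.3375  0.08  ] [-107.2609 -156.2684]
cabinet [ 0.6955 -0.3051  0.    ] [ 152.852  -107.5726]
handle [ 0.6646 -0.3403  0.1   ] [ 124.221  -144.5823]
[240.8534 166.4909]
1.75 [array([239.3973, 114.6149]), array([232.0761, 212.4885])] [array([194.7076, 180.448 ]), array([275.5502, 215.2508])]
1.85 [array([237.2565, 114.6094]), array([229.8983, 212.3501])] [array([193.4011, 181.9293]), array([274.3256, 216.986 ])]
1.95 [array([235.1959, 114.6666]), array([227.8065, 212.2228])] [array([192.1498, 183.5499]), array([273.1255, 218.8606])]
2.05 [array([233.2387, 114.7856]), array([225.8244, 212.108 ])] [array([190.9681, 185.2922]), array([271.9637, 220.8541])]
2.15 [array([231.4067, 114.9644]), array([223.9741, 212.0069])] [array([189.8698, 187.1371]), array([270.8538, 222.9442])]
meas (235.78571428571428, 114.78571428571428) (228.64285714285714, 211.92857142857144) (193.35714285714286, 183.64285714285714) (274.2142857142857, 218.21428571428572)
```

```bash
cat >> h.py <<'E'
from scipy.spatial.transform import Rotation as Ro
PT=np.array([.5496,-.1882,-.0621])
def t2w(x,y,z):
    c,s=np.cos(PT[2]),np.sin(PT[2]);x/=1000;y/=1000
    return np.array([PT[0]+c*x-s*y,PT[1]+s*x+c*y,z/1000])
def w2t(P):
    c,s=np.cos(PT[2]),np.sin(PT[2]);d=P[:2]-PT[:2]
    return np.array([c*d[0]+s*d[1],-s*d[0]+c*d[1],P[2]])*1000
def st(r):
    o=r.get_obs();R=Ro.from_rotvec(o["orientation"]).as_matrix()
    print("t",o["clock"],"tray mm",w2t(o["tcp_pos"]),"F",o["contact_force"],"w",o["grip_width"]);return o,R
def delta(r,x,y,z):
    o,R=st(r);d=R.T@(t2w(x,y,z)-o["tcp_pos"])*100;print("target",(x,y,z),"-> tool cm",d)
E
python3 - <<'E'
from h import *
from bench import r
o,R=st(r);print(R);print(o["joints"])
c,s=np.cos(PT[2]),np.sin(PT[2])
tx=np.array([c,s,0]);print("tool axes in tray",[np.degrees(np.arctan2(-s*v[0]+c*v[1],c*v[0]+s*v[1])) for v in (R[:,0],R[:,2])])
delta(r,71,-40,120)
E
```

```text
t 1.2 tray mm [-270.9522 -456.1511  245.2886] F [-0.5899  0.346  -0.0976] w 0.08525515019942664
[[ 0.3717 -0.      0.9284]
 [-0.9284  0.      0.3717]
 [-0.     -1.     -0.    ]]
[ 1.0819  0.477   0.0224  1.5554 -0.0115  1.1093 -0.0831]
tool axes in tray [np.float64(-64.62361402322612), np.float64(25.376385978527583)]
t 1.2 tray mm [-270.9522 -456.1511  245.2886] F [-0.5899  0.346  -0.0976] w 0.08525515019942664
target (71, -40, 120) -> tool cm [-22.9447  12.5292  48.7305]
```

>>> send_rows:
  plan:
    - [0,0,0,-9.2,0]
    - [0,0,0,-9.2,0]
    - [0,0,0,-9.2,0]
    - [0,0,0,-9.2,0]
    - [0,0,0,-9.2,0]
    - [0,0,0,-9.3,0]
    - [0,0,0,-9.3,0]
    - [0,0,0,0,0]
  force: 20

```text
clock: 2.2
tcp_pos: [0.2507, -0.6268, 0.2453]
orientation: [-1.57, 0.05, -0.051]
contact_force: [0.2, 0.7, -1.0]
grip_width: 0.0002
```

>>> send_rows:
  plan:
    - [3,0,3.6,0,0]
    - [3.5,0,4.2,0,0]
    - [3.5,0,4.2,0,0]
    - [3.5,0,4.2,0,0]
    - [3.5,0,4.2,0,0]
    - [3.5,0,4.2,0,0]
    - [3.5,0,4.2,0,0]
    - [3.5,0,4.2,0,0]
    - [3.5,0,4.2,0,0]
    - [3.2,0,4.0,0,0]
    - [0,0,0,0,0]

```text
clock: 3.58
tcp_pos: [0.621, -0.2307, 0.2453]
orientation: [-1.567, 0.044, -0.047]
contact_force: [0.2, 0.5, 0.3]
grip_width: -0.0002
```

Run:
```python
from h import *
from bench import r
o,R=st(r);print(R);print(o["joints"])
c,s=np.cos(PT[2]),np.sin(PT[2])
print("tool axes in tray",[np.degrees(np.arctan2(-s*v[0]+c*v[1],c*v[0]+s*v[1])) for v in (R[:,0],R[:,2])])
delta(r,71,-40,44)
for c in ("scene","top"):
    f=r.grab_frame(c); cv2.imwrite(f"pics/{c}1.png",f["image"][:,:,::-1])
```

```text
t 3.575 tray mm [ 73.9216 -38.0004 245.3489] F [0.2466 0.4906 0.2732] w -0.00023323443778888218
[[ 0.9983  0.0018  0.0578]
 [-0.0578  0.0031  0.9983]
 [ 0.0016 -1.      0.0032]]
[ 0.5246  0.4833 -0.3688  1.5669  0.183   1.1248  0.0576]
tool axes in tray [np.float64(0.2460676441680315), np.float64(90.24637029094669)]
t 3.575 tray mm [ 73.9216 -38.0004 245.3489] F [0.2466 0.4906 0.2732] w -0.00023323443778888218
target (71, -40, 44) -> tool cm [-0.3258 20.1336 -0.2639]
```

View pics/scene1.png

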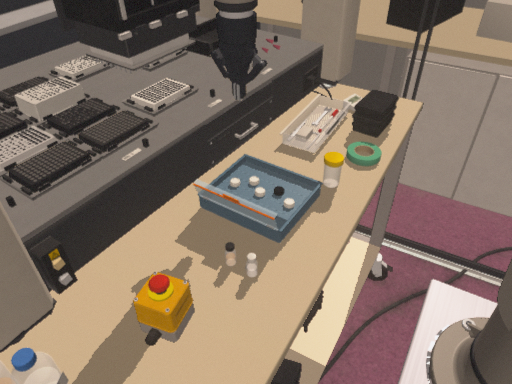

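The view shows the gripper closed above the tray at px (238,95), with all five caps undisturbed. I'll descend behind cap 1.

>>> send_rows:
  plan:
    - [-0.3,4,-0.3,0,0]
    - [0,5,0,0,0]
    - [0,5,0,0,0]
    - [0,3,0,0,0]
    - [0,1.5,0,0,0]
    - [0,0.8,0,0,0]
    - [0,0,0,0,0]

```text
clock: 4.55
tcp_pos: [0.615, -0.2402, 0.0529]
orientation: [-1.571, 0.049, -0.05]
contact_force: [-0.7, -0.9, 0.5]
grip_width: 0.0
```

Run:
```python
from h import *
from bench import r
delta(r,71,-40,44)
for c in ("scene","top"):
    f=r.grab_frame(c); im=f["image"][:,:,::-1]
    a=im[90:260,165:385] if c=="top" else im[110:280,180:360]
    cv2.imwrite(f"pics/{c}2.png",cv2.resize(a,None,fx=3.5,fy=3.5,interpolation=cv2.INTER_CUBIC))
```

```text
t 4.55 tray mm [ 68.5458 -47.8651  52.8968] F [-0.7329 -0.8826  0.4764] w 3.2186404730498684e-06
target (71, -40, 44) -> tool cm [0.2436 0.8895 0.7873]
```

View pics/scene2.png

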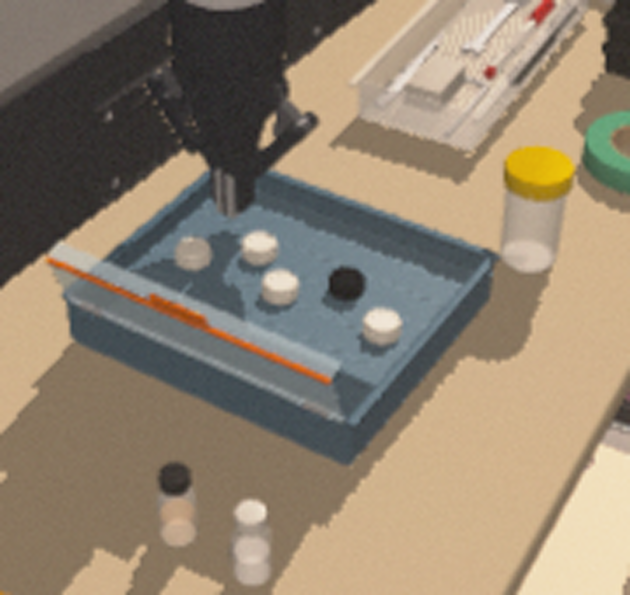

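View pics/top2.png

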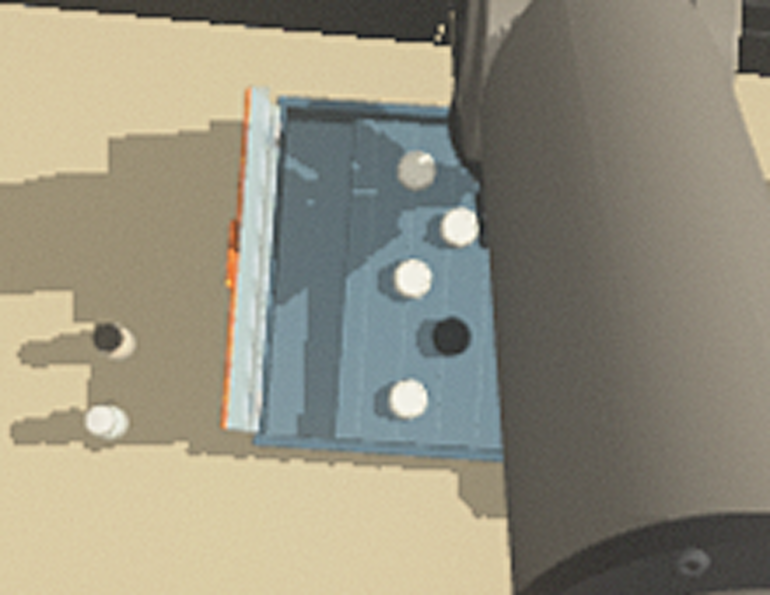

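The scene view shows the fingers at zoom px (232,212), just behind cap 1 and roughly in line with it. I'll go down the last bit and sweep.

>>> send_rows:
  plan:
    - [0.2,0.5,0,0,0]
    - [0,0.4,0,0,0]
    - [0,0,0,0,0]

```text
clock: 5.03
tcp_pos: [0.6165, -0.2397, 0.0429]
orientation: [-1.57, 0.05, -0.048]
contact_force: [-0.1, -0.1, 0.0]
grip_width: 0.0
```

Run:
```python
from h import *
from bench import r
delta(r,71,20,44)
```

```text
t 5.025 tray mm [ 69.9721 -47.2222  42.8967] F [-0.0964 -0.1091  0.0112] w 1.6733742738395832e-05
target (71, 20, 44) -> tool cm [ 0.1002 -0.1094  6.7223]
```

>>> send_rows:
  plan:
    - [0.1,-0.1,0.6,0,0]
    - [0,0,0.6,0,0]
    - [0,0,0.6,0,0]
    - [0,0,0.6,0,0]
    - [0,0,0.6,0,0]
    - [0,0,0.6,0,0]
    - [0,0,0.6,0,0]
    - [0,0,0.6,0,0]
    - [0,0,0.6,0,0]
    - [0,0,0.6,0,0]
    - [0,0,0.5,0,0]
    - [0,0,0,0,0]

```text
clock: 6.52
tcp_pos: [0.6219, -0.1742, 0.0443]
orientation: [-1.57, 0.048, -0.048]
contact_force: [0.1, -0.3, 0.0]
grip_width: -0.0002
```

Run:
```python
from h import *
from bench import r
delta(r,71,30,44)
for c in ("scene",):
    f=r.grab_frame(c); im=f["image"][:,:,::-1]
    a=im[110:280,180:360]
    cv2.imwrite(f"pics/{c}3.png",cv2.resize(a,None,fx=3.5,fy=3.5,interpolation=cv2.INTER_CUBIC))
```

```text
t 6.525 tray mm [71.3364 18.4602 44.3057] F [ 0.0967 -0.3484  0.0014] w -0.00021353307873281935
target (71, 30, 44) -> tool cm [-0.0331  0.031   1.154 ]
```

View pics/scene3.png

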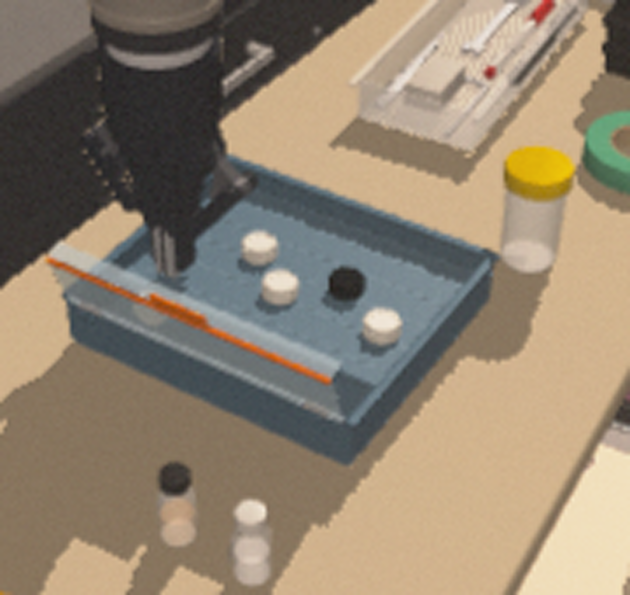

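The cap now shows through the clear lid at zoom px (150,312). I'll push 1 cm further, then measure.

>>> send_rows:
  plan:
    - [0,0,0.5,0,0]
    - [0,0,0.5,0,0]
    - [0,0,0.2,0,0]
    - [0,0,0,0,0]

```text
clock: 7.08
tcp_pos: [0.6226, -0.1627, 0.0443]
orientation: [-1.57, 0.049, -0.049]
contact_force: [0.1, -0.2, 0.5]
grip_width: -0.0002
```

Run:
```python
from h import *
from bench import r
delta(r,71,30,44)
f=r.grab_frame("scene"); im=f["image"][:,:,::-1]
cv2.imwrite("pics/scene4.png",cv2.resize(im[160:230,180:290],None,fx=7,fy=7,interpolation=cv2.INTER_CUBIC))
f2=r.grab_frame("top"); im=f2["image"][:,:,::-1]
cv2.imwrite("pics/top4.png",cv2.resize(im[105:235,220:340],None,fx=5,fy=4.6,interpolation=cv2.INTER_CUBIC))
for y,z in((48,34),(55,20),(62,12),(70,12)): 
    u=proj(f,t2w(71,y,z));print(y,z,(u-[180,160])*7)
```

```text
t 7.075 tray mm [71.2974 29.9967 44.3122] F [ 0.0854 -0.1739  0.4542] w -0.0002153832192542359
target (71, 30, 44) -> tool cm [-0.0297  0.0312  0.0003]
48 34 [289.8308 224.3769]
55 20 [279.7664 268.4286]
62 12 [268.5415 298.4328]
70 12 [253.7235 311.9106]
```

View pics/scene4.png

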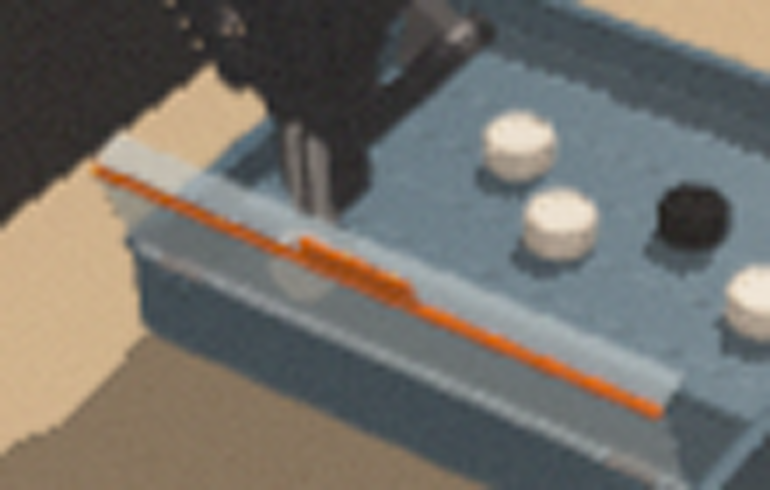

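View pics/top4.png

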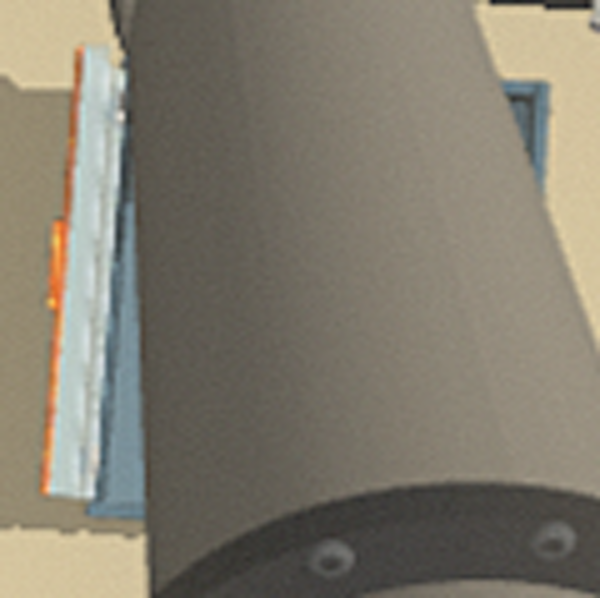

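The cap is at zoom px (302,272), below the deck edge level, so it is either in the trough or tilting. I'll back off, rise, and look from the top on the way to cap 3.

>>> send_rows:
  plan:
    - [0,0,-1,0,0]
    - [0,-2,-1,0,0]
    - [0,-2,-2,0,0]
    - [-1.5,0,-2,0,0]
    - [-2.5,0,-1.5,0,0]
    - [-2.5,0,0,0,0]
    - [-0.5,0,0,0,0]
    - [0,0,0,0,0]

```text
clock: 8.18
tcp_pos: [0.5477, -0.234, 0.0844]
orientation: [-1.57, 0.049, -0.05]
contact_force: [0.0, -0.4, -0.3]
grip_width: -0.0001
```

Run:
```python
from h import *
from bench import r
delta(r,1,-45,44)
f=r.grab_frame("scene"); im=f["image"][:,:,::-1]
cv2.imwrite("pics/scene5.png",cv2.resize(im[160:230,180:290],None,fx=7,fy=7,interpolation=cv2.INTER_CUBIC))
f2=r.grab_frame("top"); im=f2["image"][:,:,::-1]
cv2.imwrite("pics/top5.png",cv2.resize(im[105:235,220:340],None,fx=5,fy=4.6,interpolation=cv2.INTER_CUBIC))
```

```text
t 8.175 tray mm [  0.9637 -45.7948  84.4314] F [ 0.0265 -0.355  -0.3297] w -9.370825249013723e-05
target (1, -45, 44) -> tool cm [0.0028 4.0431 0.0802]
```

View pics/scene5.png

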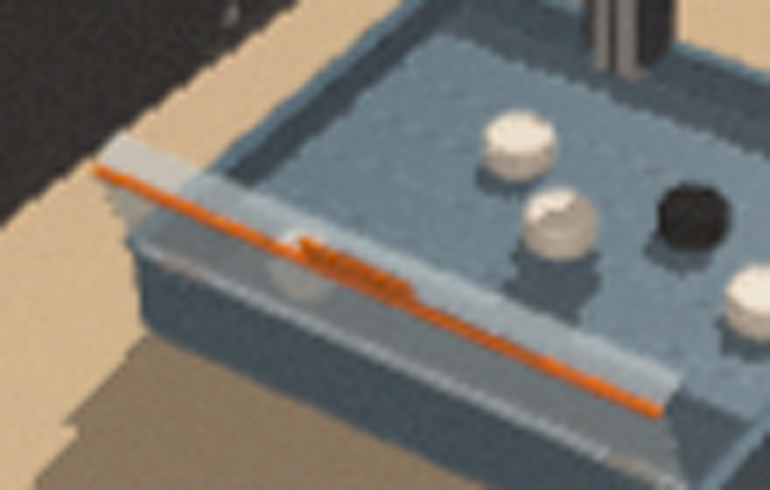

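View pics/top5.png

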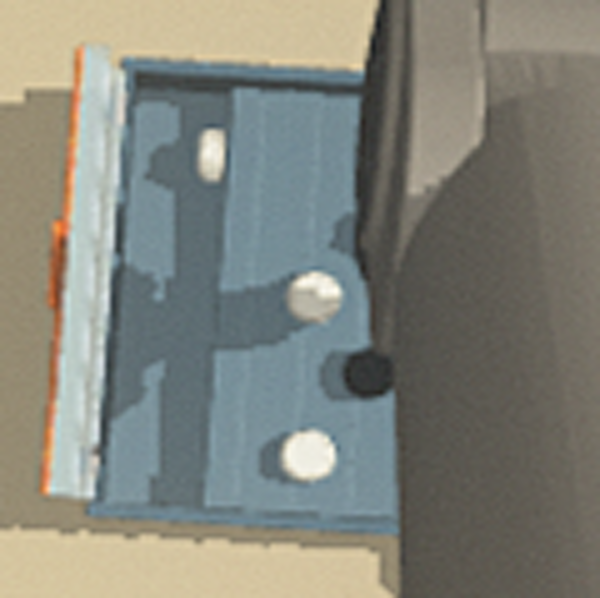

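Cap 1 is in the trough but stands on edge against the deck side (narrow ellipse at (212,155)). It could foul the lid's lip, so I'll tip it flat later. For the next caps I'll run lower and push further past the edge.

>>> send_rows:
  plan:
    - [0,2.2,0,0,0]
    - [0,1.5,0,0,0]
    - [0,0.5,0,0,0]
    - [0,0,0,0,0]

```text
clock: 8.78
tcp_pos: [0.5482, -0.2333, 0.042]
orientation: [-1.57, 0.049, -0.049]
contact_force: [-0.5, 0.9, 0.3]
grip_width: -0.0005
```

Run:
```python
from h import *
from bench import r
delta(r,1,30,42.5)
```

```text
t 8.775 tray mm [  1.3638 -45.0879  42.0242] F [-0.5253  0.9081  0.2686] w -0.00045075648415164116
target (1, 30, 42.5) -> tool cm [-0.0376 -0.0457  7.5088]
```

>>> send_rows:
  plan:
    - [0,0,0.6,0,0]
    - [0,0,0.6,0,0]
    - [0,0,0.6,0,0]
    - [0,0,0.8,0,0]
    - [0,0,0.9,0,0]
    - [0,0,0.9,0,0]
    - [0,0,0.9,0,0]
    - [0,0,0.9,0,0]
    - [0,0,0.9,0,0]
    - [0,0,0.9,0,0]
    - [0,0,0.9,0,0]
    - [0,0,0.2,0,0]

```text
clock: 10.28
tcp_pos: [0.5539, -0.1416, 0.0424]
orientation: [-1.57, 0.048, -0.048]
contact_force: [0.3, -0.7, 0.7]
grip_width: 0.0
```

Run:
```python
from h import *
from bench import r
delta(r,1,47,42.5)
f=r.grab_frame("scene"); im=f["image"][:,:,::-1]
cv2.imwrite("pics/scene6.png",cv2.resize(im[140:230,180:290],None,fx=6,fy=6,interpolation=cv2.INTER_CUBIC))
```

```text
t 10.275 tray mm [ 1.3858 46.7412 42.3556] F [ 0.2827 -0.7045  0.7196] w 2.7735618198155665e-05
target (1, 47, 42.5) -> tool cm [-0.0386 -0.0144  0.0259]
```

View pics/scene6.png

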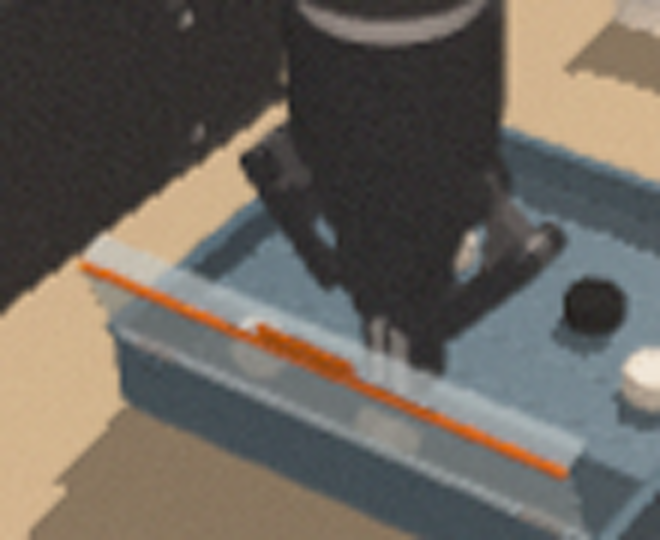

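>>> send_rows:
  plan:
    - [0,0,-1.2,0,0]
    - [0,-1,-2,0,0]
    - [0,-2,-2,0,0]
    - [0,-1,-2.5,0,0]
    - [1,0,-2.5,0,0]
    - [1.5,0,-1.3,0,0]
    - [1,0,0,0,0]
    - [0,0,0,0,0]

```text
clock: 11.32
tcp_pos: [0.5819, -0.2592, 0.0821]
orientation: [-1.57, 0.049, -0.049]
contact_force: [0.2, 0.7, 0.3]
grip_width: -0.0001
```

Run:
```python
from h import *
from bench import r
delta(r,36,-68,42.5)
f=r.grab_frame("scene"); im=f["image"][:,:,::-1]
cv2.imwrite("pics/scene7.png",cv2.resize(im[140:230,180:290],None,fx=6,fy=6,interpolation=cv2.INTER_CUBIC))
f2=r.grab_frame("top"); im=f2["image"][:,:,::-1]
cv2.imwrite("pics/top7.png",cv2.resize(im[105:235,220:340],None,fx=5,fy=4.6,interpolation=cv2.INTER_CUBIC))
```

```text
t 11.325 tray mm [ 36.6468 -68.8565  82.1454] F [0.1588 0.7301 0.3253] w -0.00010776640944307555
target (36, -68, 42.5) -> tool cm [-0.0655  3.9646  0.0833]
```

View pics/scene7.png

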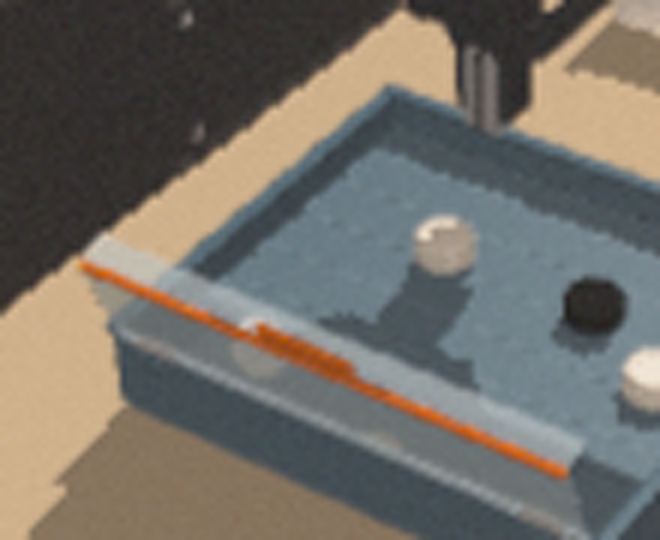

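View pics/top7.png

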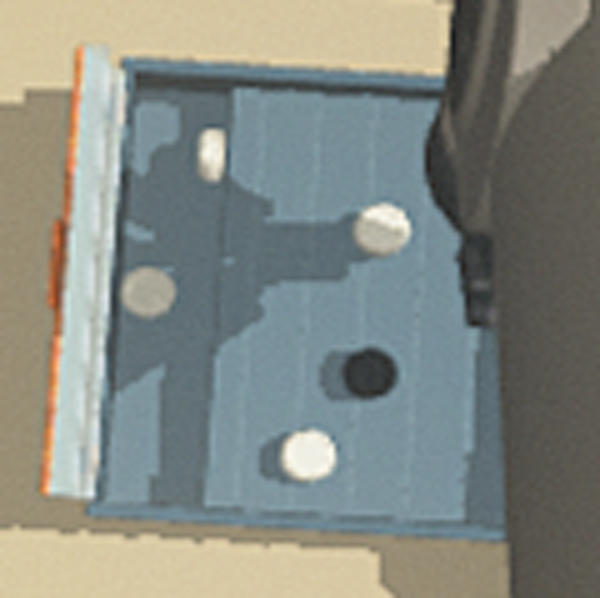

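Cap 3 now lies flat in the trough (148,292), so the longer push works. Cap 2 is next.

>>> send_rows:
  plan:
    - [0,2.2,0,0,0]
    - [0,1.4,0,0,0]
    - [0,0.4,0,0,0]
    - [0,0,0.3,0,0]
    - [0,0,0.6,0,0]
    - [0,0,0.6,0,0]
    - [0,0,0.6,0,0]

```text
clock: 12.3
tcp_pos: [0.5831, -0.238, 0.0427]
orientation: [-1.57, 0.048, -0.049]
contact_force: [0.6, -0.6, -0.1]
grip_width: -0.0001
```

>>> send_rows:
  plan:
    - [0,0,0.7,0,0]
    - [0,0,0.9,0,0]
    - [0,0,0.9,0,0]
    - [0,0,0.9,0,0]
    - [0,0,0.9,0,0]
    - [0,0,0.9,0,0]
    - [0,0,0.9,0,0]
    - [0,0,0.9,0,0]
    - [0,0,0.9,0,0]
    - [0,0,0.9,0,0]
    - [0,0,0.6,0,0]
    - [0,0,0,0,0]

```text
clock: 13.8
tcp_pos: [0.5889, -0.1442, 0.0425]
orientation: [-1.57, 0.048, -0.049]
contact_force: [0.9, 0.0, -0.0]
grip_width: -0.0002
```

Run:
```python
from h import *
from bench import r
delta(r,36,47,42.5)
f=r.grab_frame("scene"); im=f["image"][:,:,::-1]
cv2.imwrite("pics/scene8.png",cv2.resize(im[140:230,180:290],None,fx=6,fy=6,interpolation=cv2.INTER_CUBIC))
```

```text
t 13.8 tray mm [36.4934 46.3663 42.4527] F [ 0.8991  0.0007 -0.0209] w -0.0002262375948691011
target (36, 47, 42.5) -> tool cm [-0.0493 -0.0047  0.0634]
```

View pics/scene8.png

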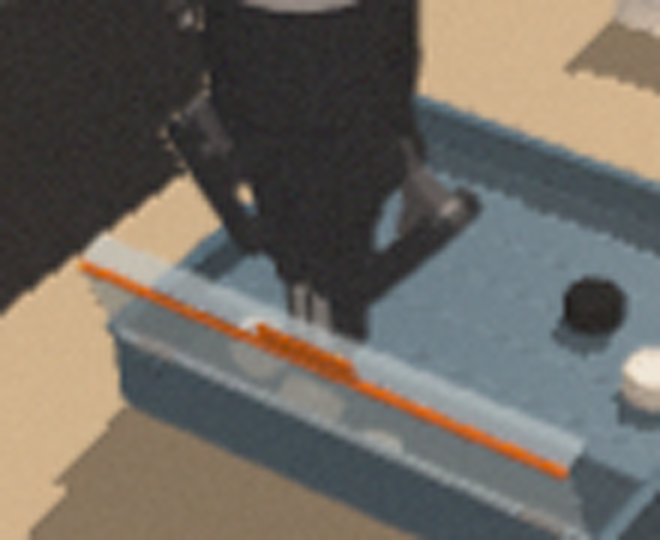

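>>> send_rows:
  plan:
    - [0,0,-1.2,0,0]
    - [0,-1,-2,0,0]
    - [0,-2,-2,0,0]
    - [-1,-1,-1.5,0,0]
    - [-2.5,0,-1.2,0,0]
    - [-3,0,-1,0,0]
    - [-3,0,-0.5,0,0]
    - [-1.6,0,0,0,0]
    - [0,0,0,0,0]

```text
clock: 14.98
tcp_pos: [0.471, -0.2319, 0.0823]
orientation: [-1.57, 0.05, -0.049]
contact_force: [1.8, 0.2, -0.6]
grip_width: -0.0
```

Run:
```python
from h import *
from bench import r
delta(r,-75,-47,42.5)
f2=r.grab_frame("top"); im=f2["image"][:,:,::-1]
cv2.imwrite("pics/top9.png",cv2.resize(im[105:235,220:340],None,fx=5,fy=4.6,interpolation=cv2.INTER_CUBIC))
f=r.grab_frame("scene"); im=f["image"][:,:,::-1]
cv2.imwrite("pics/scene9.png",cv2.resize(im[140:230,190:300],None,fx=6,fy=6,interpolation=cv2.INTER_CUBIC))
```

```text
t 14.975 tray mm [-75.7825 -48.4569  82.2776] F [ 1.7513  0.2156 -0.6304] w -2.4086194163610956e-05
target (-75, -47, 42.5) -> tool cm [0.0807 3.9777 0.1459]
```

View pics/top9.png

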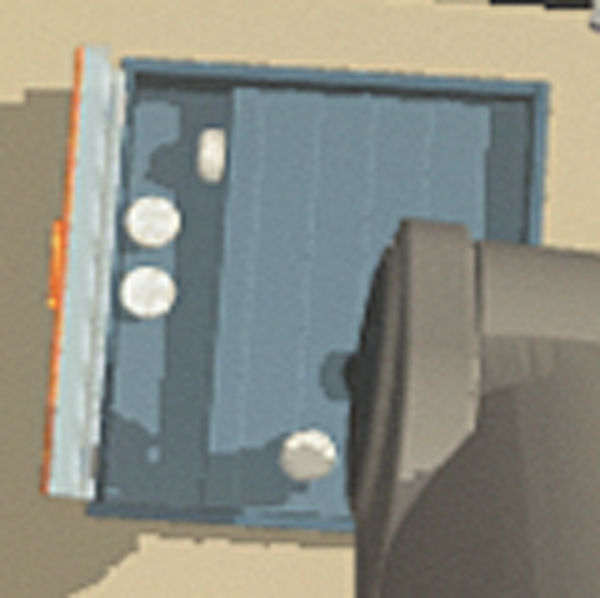

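View pics/scene9.png

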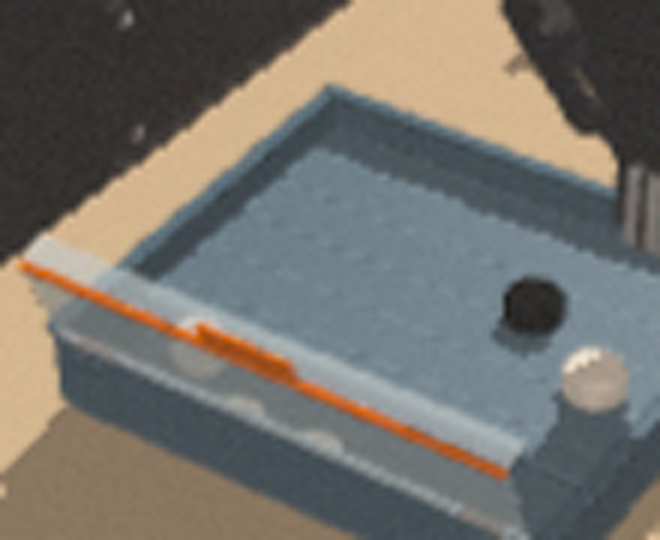

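Caps 2 and 3 lie flat in the trough at (153,220) and (148,292), and cap 1 still stands at (212,155). Cap 4 is next.

>>> send_rows:
  plan:
    - [0.1,2.2,0,0,0]
    - [0,1.4,0,0,0]
    - [0,0.4,0,0,0]
    - [0,0,0.3,0,0]
    - [0,0,0.6,0,0]
    - [0,0,0.6,0,0]

```text
clock: 15.82
tcp_pos: [0.4744, -0.2163, 0.0428]
orientation: [-1.57, 0.048, -0.05]
contact_force: [0.1, 0.5, 0.1]
grip_width: 0.0001
```

>>> send_rows:
  plan:
    - [0,0,0.7,0,0]
    - [0,0,0.9,0,0]
    - [0,0,0.9,0,0]
    - [0,0,0.9,0,0]
    - [0,0,0.9,0,0]
    - [0,0,0.9,0,0]
    - [0,0,0.9,0,0]
    - [0,0,0.9,0,0]
    - [0,0,0.9,0,0]
    - [0,0,0.2,0,0]
    - [0,0,0,0,0]

```text
clock: 17.2
tcp_pos: [0.4789, -0.1359, 0.0422]
orientation: [-1.57, 0.049, -0.049]
contact_force: [-0.4, 0.3, -0.3]
grip_width: -0.0001
```

Run:
```python
from h import *
from bench import r
delta(r,-75,47,42.5)
```

```text
t 17.2 tray mm [-73.809   47.8046  42.2482] F [-0.4065  0.2575 -0.2732] w -5.264037900611197e-05
target (-75, 47, 42.5) -> tool cm [-0.1191 -0.0252 -0.0805]
```

>>> send_rows:
  plan:
    - [0,0,-1.2,0,0]
    - [0,-1.5,-1.8,0,0]
    - [0,-2.5,-2,0,0]
    - [2,0,-2,0,0]
    - [3.5,0,-1,0,0]
    - [4,0,0,0,0]
    - [3.5,0,0,0,0]
    - [1.5,0,0,0,0]
    - [0,0,0,0,0]

```text
clock: 18.32
tcp_pos: [0.6185, -0.2254, 0.0819]
orientation: [-1.57, 0.05, -0.049]
contact_force: [0.4, 0.1, 0.3]
grip_width: -0.0001
```

Run:
```python
from h import *
from bench import r
delta(r,71,0,41)
f2=r.grab_frame("top"); im=f2["image"][:,:,::-1]
cv2.imwrite("pics/top10.png",cv2.resize(im[105:235,220:340],None,fx=5,fy=4.6,interpolation=cv2.INTER_CUBIC))
print(w2t(ray(f2,(220+212/5,105+155/4.6),.025)))
f=r.grab_frame("scene"); im=f["image"][:,:,::-1]
cv2.imwrite("pics/scene10.png",cv2.resize(im[140:230,190:300],None,fx=6,fy=6,interpolation=cv2.INTER_CUBIC))
```

```text
t 18.325 tray mm [ 71.0434 -32.8938  81.8551] F [0.4428 0.0619 0.2791] w -0.0001272066864339606
target (71, 0, 41) -> tool cm [-0.0046  4.0857  3.2892]
[68.2624 45.0998 25.    ]
```

View pics/top10.png

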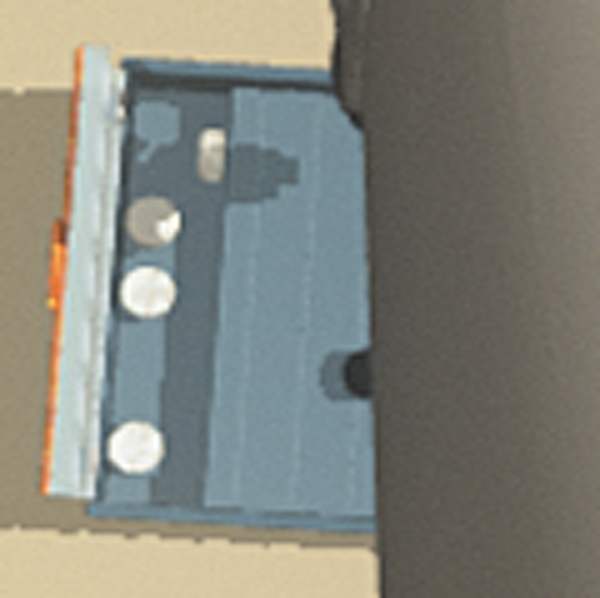

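View pics/scene10.png

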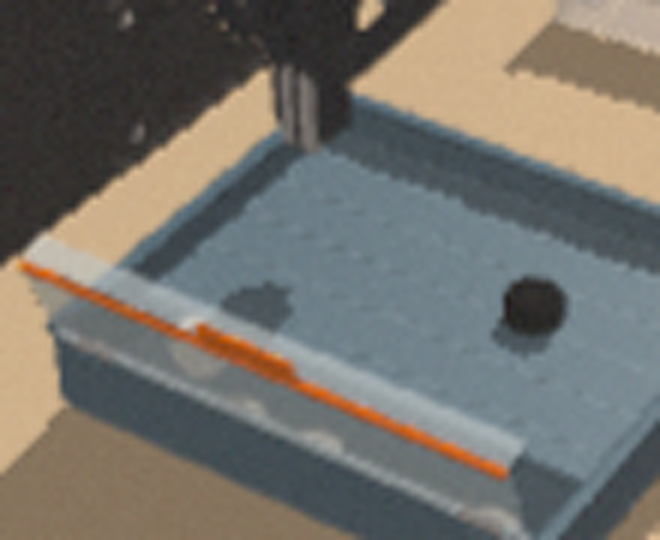

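Caps 2, 3 and 4 lie flat, and cap 1 stands at about tray (68,45). I'll nudge its top over, with the tip about 1 mm above deck height.

>>> send_rows:
  plan:
    - [-0.2,2,2,0,0]
    - [0,1.4,1,0,0]
    - [0,0.5,0.5,0,0]
    - [0,0.2,0,0,0]
    - [0,0,0,0,0]

```text
clock: 19.05
tcp_pos: [0.619, -0.1907, 0.0416]
orientation: [-1.571, 0.049, -0.05]
contact_force: [-0.6, -0.3, -0.0]
grip_width: -0.0004
```

Run:
```python
from h import *
from bench import r
delta(r,69,48,41)
```

```text
t 19.05 tray mm [69.4517  1.8368 41.5989] F [-0.5525 -0.3201 -0.0281] w -0.00039607304411971536
target (69, 48, 41) -> tool cm [-0.0507  0.0569  4.6163]
```

>>> send_rows:
  plan:
    - [0,0.05,0.6,0,0]
    - [0,0,0.6,0,0]
    - [0,0,0.6,0,0]
    - [0,0,0.6,0,0]
    - [0,0,0.4,0,0]
    - [0,0,0.4,0,0]
    - [0,0,0.4,0,0]
    - [0,0,0.4,0,0]
    - [0,0,0.4,0,0]
    - [0,0,0.4,0,0]
    - [0,0,0,0,0]

```text
clock: 20.42
tcp_pos: [0.6218, -0.1412, 0.0406]
orientation: [-1.57, 0.049, -0.048]
contact_force: [-0.2, -0.3, -0.3]
grip_width: -0.0002
```

Run:
```python
from h import *
from bench import r
delta(r,69,48,41)
f=r.grab_frame("scene"); im=f["image"][:,:,::-1]
cv2.imwrite("pics/scene11.png",cv2.resize(im[140:230,190:300],None,fx=6,fy=6,interpolation=cv2.INTER_CUBIC))
```

```text
t 20.425 tray mm [69.148  51.3616 40.6188] F [-0.1708 -0.2697 -0.3025] w -0.00015114079951768634
target (69, 48, 41) -> tool cm [-0.0149 -0.0382 -0.3361]
```

View pics/scene11.png

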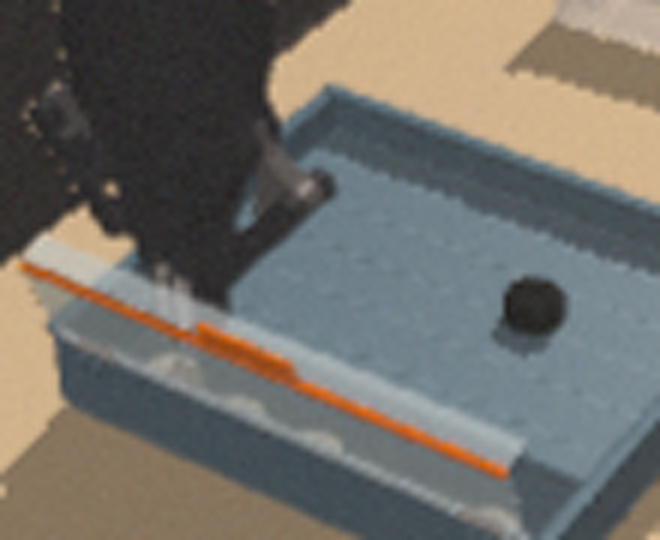

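Cap 1 has gone over, now at zoom px (178,370). I'll retreat, rise and check.

>>> send_rows:
  plan:
    - [0,0,-1.2,0,0]
    - [0,-1,-2,0,0]
    - [0,-3,-3,0,0]
    - [0,-4,-3,0,0]
    - [0,-3,-2,0,0]
    - [0,0,0,0,0]

```text
clock: 21.22
tcp_pos: [0.6155, -0.2593, 0.1545]
orientation: [-1.574, 0.05, -0.058]
contact_force: [0.7, 0.0, 0.2]
grip_width: 0.0003
```

Run:
```python
from h import *
from bench import r
delta(r,45,140,150)
f2=r.grab_frame("top"); im=f2["image"][:,:,::-1]
cv2.imwrite("pics/top12.png",cv2.resize(im[105:235,220:340],None,fx=5,fy=4.6,interpolation=cv2.INTER_CUBIC))
f=r.grab_frame("scene"); im=f["image"][:,:,::-1]
cv2.imwrite("pics/scene12.png",cv2.resize(im[140:230,190:300],None,fx=6,fy=6,interpolation=cv2.INTER_CUBIC))
```

```text
t 21.225 tray mm [ 70.2213 -66.829  154.4641] F [0.7429 0.0371 0.1644] w 0.00026101817718632
target (45, 140, 150) -> tool cm [-2.659   0.3555 20.6675]
```

View pics/top12.png

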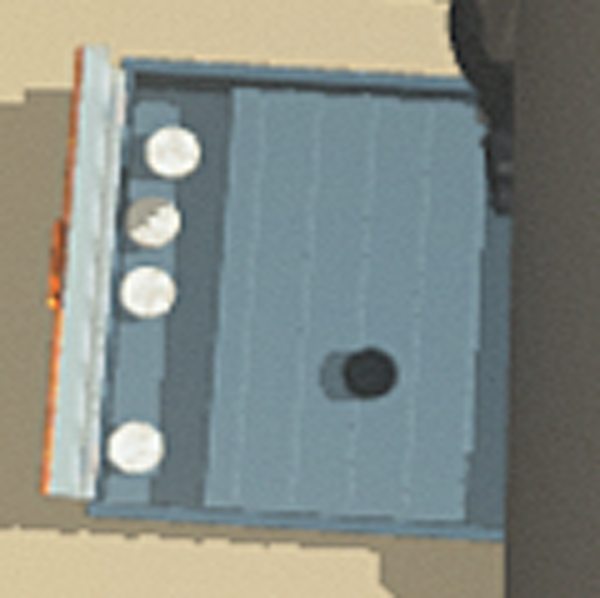

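View pics/scene12.png

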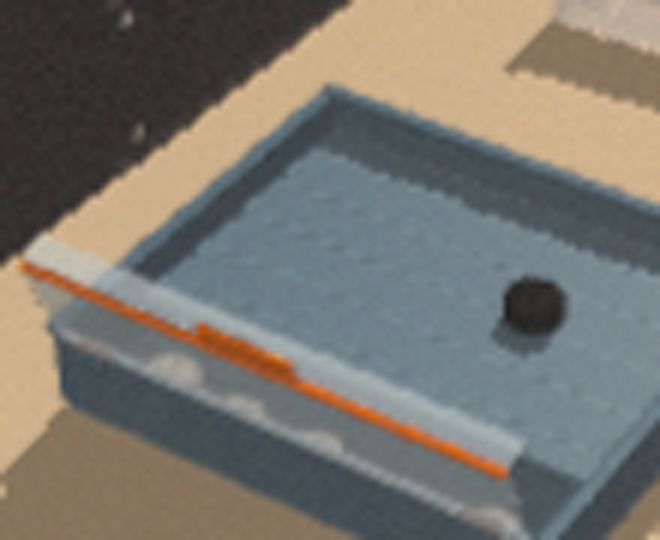

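All four white caps lie flat in the trough: (173,152), (153,220), (148,292), (136,447). The black cap is untouched on the deck (370,373). Now I'll go over the lid to its outer side.

>>> send_rows:
  plan:
    - [-0.6,0,3,0,0]
    - [-0.5,0,3.5,0,0]
    - [-0.5,0,3.5,0,0]
    - [-0.5,0,3.5,0,0]
    - [-0.4,0,3.5,0,0]
    - [0,0,3,0,0]
    - [0,0,1.2,0,0]
    - [0,0,0,0,0]

```text
clock: 22.32
tcp_pos: [0.6028, -0.0399, 0.1502]
orientation: [-1.57, 0.049, -0.047]
contact_force: [0.3, -0.7, 0.1]
grip_width: -0.0
```

Run:
```python
from h import *
from bench import r
delta(r,45,145,76)
f=r.grab_frame("scene"); im=f["image"][:,:,::-1]
cv2.imwrite("pics/scene13.png",cv2.resize(im[110:280,160:340],None,fx=3.5,fy=3.5,interpolation=cv2.INTER_CUBIC))
```

```text
t 22.325 tray mm [ 43.9046 151.2785 150.1815] F [ 0.2948 -0.6932  0.0737] w -9.603511769261944e-06
target (45, 145, 76) -> tool cm [ 0.1174  7.418  -0.628 ]
```

View pics/scene13.png

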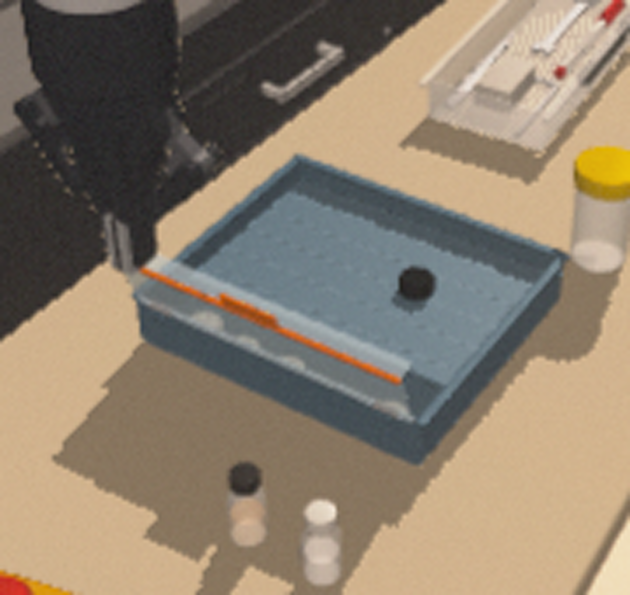

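>>> send_rows:
  plan:
    - [0,2.5,-0.2,0,0]
    - [0,2.5,-0.1,0,0]
    - [0,1.8,0,0,0]
    - [0,0.6,0,0,0]
    - [0,0,0,0,0]

```text
clock: 23.0
tcp_pos: [0.6031, -0.0439, 0.0768]
orientation: [-1.57, 0.05, -0.049]
contact_force: [0.7, -0.7, -0.1]
grip_width: -0.0001
```

>>> send_rows:
  plan:
    - [0,0,-0.7,0,0]
    - [0,0,-0.8,0,0]
    - [0,0,-0.8,0,0]
    - [0,0,-0.6,0,0]
    - [0,0,-0.5,0,0]
    - [0,0,-0.5,0,0]
    - [0,0,-0.5,0,0]
    - [0,0,-0.5,0,0]
    - [0,0,0,0,0]

```text
clock: 24.12
tcp_pos: [0.5999, -0.0931, 0.0768]
orientation: [-1.571, 0.05, -0.05]
contact_force: [0.1, -0.1, 0.6]
grip_width: -0.0
```

Run:
```python
from h import *
from bench import r
delta(r,45,60,76)
f=r.grab_frame("scene"); im=f["image"][:,:,::-1]
cv2.imwrite("pics/scene14.png",cv2.resize(im[110:280,160:340],None,fx=3.5,fy=3.5,interpolation=cv2.INTER_CUBIC))
```

```text
t 24.125 tray mm [44.2729 98.0002 76.7504] F [ 0.1431 -0.0614  0.5991] w -4.545946021077853e-05
target (45, 60, 76) -> tool cm [ 0.0771  0.0765 -3.7999]
```

View pics/scene14.png

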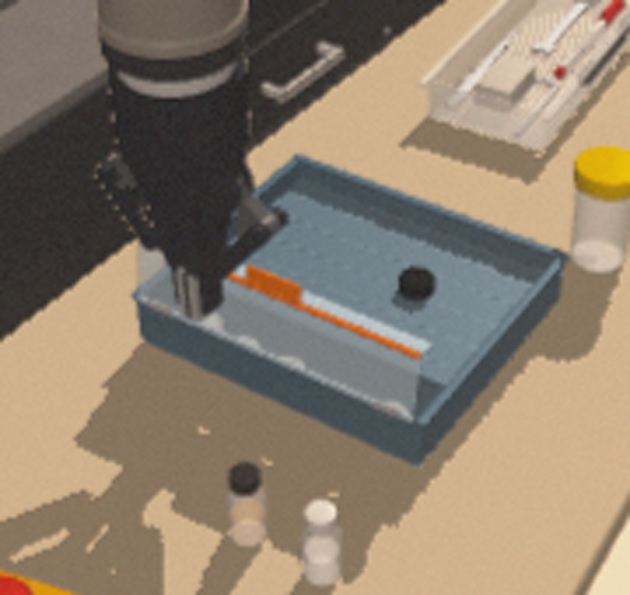

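The lid is turning and now stands about upright. I'll keep pushing.

>>> send_rows:
  plan:
    - [0,0,-0.5,0,0]
    - [0,0,-0.5,0,0]
    - [0,0,-0.5,0,0]
    - [0,0,-0.5,0,0]
    - [0,0,-0.5,0,0]
    - [0,0,-0.5,0,0]
    - [0,0,-0.5,0,0]
    - [0,0,-0.3,0,0]
    - [0,0,0,0,0]

```text
clock: 25.3
tcp_pos: [0.5976, -0.1307, 0.0768]
orientation: [-1.57, 0.049, -0.05]
contact_force: [-0.1, -0.4, 0.3]
grip_width: 0.0001
```

Run:
```python
from h import *
from bench import r
delta(r,45,60,76)
f=r.grab_frame("scene"); im=f["image"][:,:,::-1]
cv2.imwrite("pics/scene15.png",cv2.resize(im[110:280,160:340],None,fx=3.5,fy=3.5,interpolation=cv2.INTER_CUBIC))
```

```text
t 25.3 tray mm [44.3069 60.3817 76.8115] F [-0.0607 -0.3539  0.2803] w 5.5715764536175665e-05
target (45, 60, 76) -> tool cm [ 0.0693  0.0812 -0.0381]
```

View pics/scene15.png

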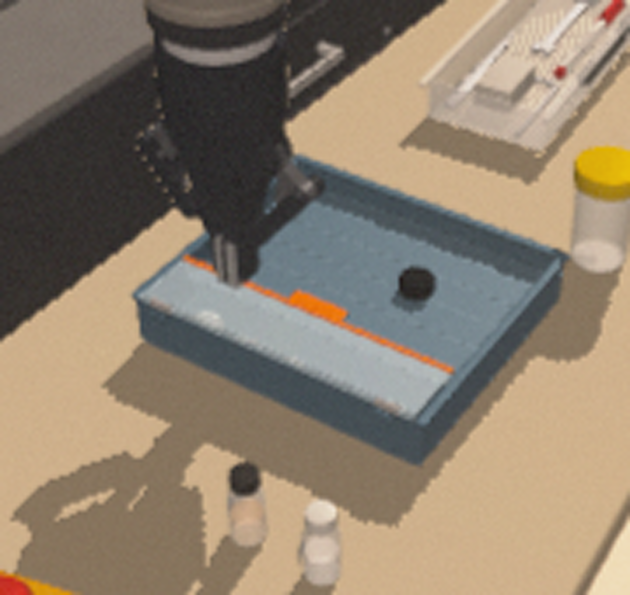

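The lid appears to have fallen shut. I'll raise the arm away and check.

>>> send_rows:
  plan:
    - [0,-2,0,0,0]
    - [0,-4,0,0,0]
    - [0,-4,-2,0,0]
    - [0,-3,-5,0,0]
    - [0,0,-6,0,0]
    - [0,0,-6,0,0]
    - [0,0,-6,0,0]
    - [0,0,-2,0,0]
    - [0,0,0,0,0]

```text
clock: 26.48
tcp_pos: [0.5804, -0.401, 0.2076]
orientation: [-1.571, 0.05, -0.052]
contact_force: [0.4, 1.0, -0.9]
grip_width: 0.0003
```

Run:
```python
from h import *
from bench import r
st(r)
f2=r.grab_frame("top"); im=f2["image"][:,:,::-1]
cv2.imwrite("pics/top16.png",cv2.resize(im[105:235,180:340],None,fx=4.6,fy=4.6,interpolation=cv2.INTER_CUBIC))
f=r.grab_frame("scene"); im=f["image"][:,:,::-1]
cv2.imwrite("pics/scene16.png",cv2.resize(im[150:240,190:330],None,fx=5.5,fy=5.5,interpolation=cv2.INTER_CUBIC))
for a in (0,.06,.12,.2):
    for x in (103,-103):
        P=t2w(x,88-47*np.cos(a),40+47*np.sin(a)); print(a,x,(proj(f,P)-[190,150])*5.5,(proj(f2,P)-[180,105])*4.6)
for c,a in blobs(f2,"b",(255,120,325,222)): print("black",w2t(ray(f2,c,.037)))
```

```text
t 26.475 tray mm [  43.9057 -210.5242  207.601 ] F [ 0.3811  1.0217 -0.9436] w 0.0002517342544078853
0 103 [121.4901 185.5877] [392.6261  78.0937]
0 -103 [542.8384 364.6849] [363.2293 505.2793]
0.06 103 [120.8407 180.4832] [392.531   76.5835]
0.06 -103 [543.0155 359.4535] [363.0363 505.1315]
0.12 103 [119.9435 175.5862] [392.0832  75.0456]
0.12 -103 [542.9725 354.4704] [362.483  504.9584]
0.2 103 [118.3647 169.4098] [390.9347  72.9613]
0.2 -103 [542.5707 348.2434] [361.1823 504.6889]
black [-34.4942 -29.7757  37.    ]
```

View pics/scene16.png

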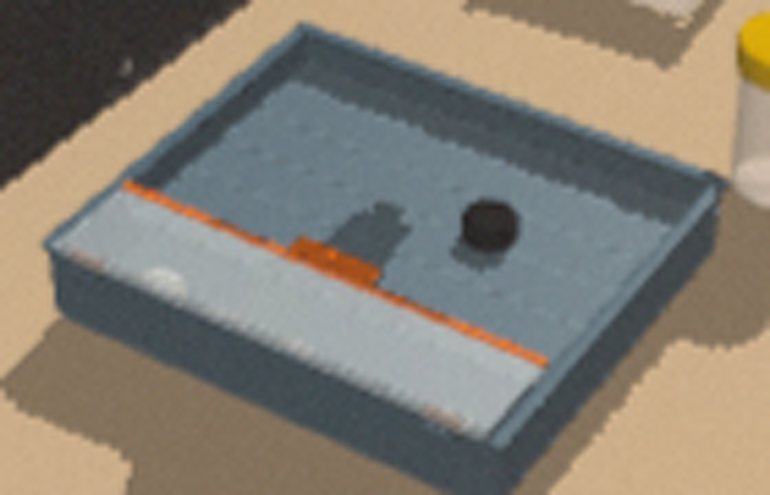

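View pics/top16.png

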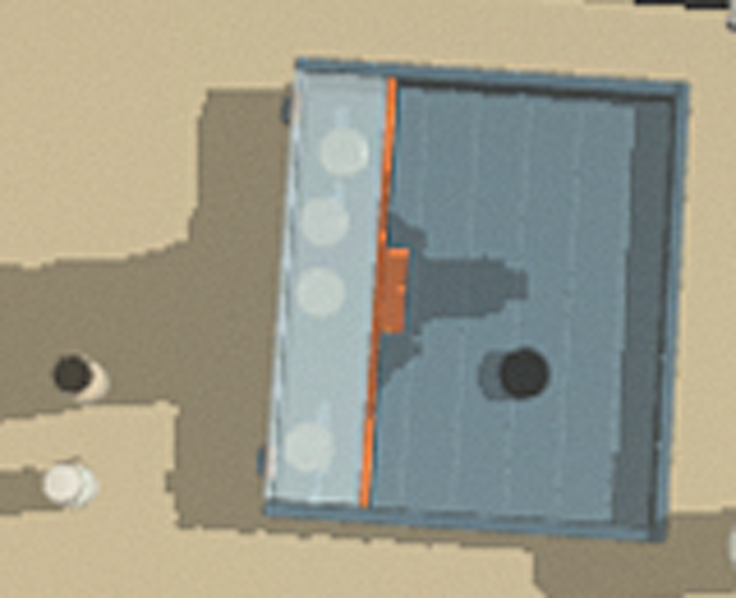

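The bead's ends sit at (123,184) and (547,364). The prediction for angle 0 is (121,186) and (543,365), and for 0.06 it is about 5 px higher, so the lid is shut. The four caps show flat under it, and the arm is clear.

Run:
```python
from bench import r
print(r.hand_in())
```

```text
the job is handed in; nothing more can be done
None
```

I swept all four white caps into the trough with closed fingers, pushed the lid over until it fell shut, and handed the job in at about 26.6 s.

**One correction on the way:** the first cap came to rest on edge against the deck side of the trough. I tipped it flat with a light nudge to its upper edge. The other three got a longer push and lay flat straight away.

**Last checks:**
- **Caps:** the top view shows all four white caps flat under the clear lid. The black cap is on the deck at tray (-34, -30) mm, where it started.
- **Lid:** the lid's edge lies within about 4 px (enlarged picture) of where a fully shut lid would show, nearer than to 0.06 rad. I judged this from pictures only, since there is no angle reading.
- **Vials and jar:** both vials stand where they did. The jar is only partly in the last pictures and looks unmoved.
- **Forces:** the wrist force read about 2 N or less whenever I checked it. It was not watched continuously during the pushes.
- **Disagreement:** the two cameras differed by 2 to 3 mm on the cap positions. My landing margins covered it.

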